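# Load the guarded sample press and press its lever

## Task

With the fingertips, push the carrier that holds the sample cup along its channel into the press until it is fully home against its stop. Then reach down through the window in the yellow guard and press the red lever pad all the way down, so that it stays down when you withdraw. Do not touch the guard, do not lift anything, and leave the bottle, the disc and the spare cup beside the press where they stand.

Things in the scene. Friction and masses are not known exactly. Their poses are not given: they have to be found in the camera images.
- press: Bench press, fixed: grey base plate 10 mm thick, x = -130 to +75 mm, y +-75 mm, with two steel rails along x (tops at z = 22 mm) forming a channel that ends at a stop. Origin: on the worktop, below where the cup stands when the carrier is home. x points from the channel mouth (robot side) into the press, z up.
- guard: Fixed guard on the press, origin and axes those of press: box with clear sides and yellow frame, x = -75 to +72 mm, y +-70 mm, flat top at z = 115 mm (6 mm thick) with the window in it. The clear front has a low slot (72 mm wide, up to z = 56 mm) for the carrier only. The robot must not touch it.
- window (a point): Centre of the window opening, level with the guard's top (z = 115 mm). The opening measures 85 mm along the press's x (press x = -67.5 to +17.5 mm) and 100 mm along its y. Axes as press.
- lever (a joint): Angle of the lever, rad: 0 = fully raised, 0.30 = fully down on its stop; it starts between 0 and 0.06. The hinge is at the back, inside the guard, at press x = +50 mm, z = 64 mm. A stiff friction hinge: about 6 N on the pad moves it, and it stays where it is left.
- lever_pad (a point): Centre of the top face of the red pad on the free end of the lever, below the window. The pad is 32 mm (x) x 36 mm (y) x 10 mm. Raised (0 rad) this point is about 92 mm above the worktop and at press x = -20 mm; fully down (0.30 rad) it is 70 mm above the worktop, at press x = -25 mm, and the pad is level.
- carrier: Loose carrier, about 0.6 kg: aluminium plate 52 mm wide lying in the channel, a blue-based sample cup fixed on it, a blue upright push plate at its near end. Origin: underside of the plate (10 mm above the worktop), below the cup. Axes as press. It slides along the press's +x with 1 to 4 N; home, against the stop, its origin is at press x = 0; it starts 30 to 55 mm short.
- push_face (a point): A point on the face of the blue push plate that looks toward the robot (press -x), in the middle of its width, 30 mm above the carrier's underside (40 mm above the worktop). The plate is 46 mm wide, 8 mm thick, its top 65 mm above the worktop. At home this face is 105 mm before the press origin, 30 mm in front of the guard.
- bottle: Bystander: small amber dropper bottle, 34 mm across, 102 mm high, standing loose beside the press. Origin: centre of its underside.
- brass_disc: Bystander: brass reference disc, 32 mm across, 11 mm high, lying loose beside the press. Origin: centre of its underside.
- white_cup: Bystander: white sample cup, 34 mm across, 24 mm high, standing loose beside the press. Origin: centre of its underside.

How it is judged:
By the outcome, as a careful person would: the job done as asked, in the order asked, and still so for the second after the job is handed in, with the robot touching nothing.
It also fails if it takes over 45 s, if anything falls off the work surface, if the arm or the gripper's body presses on something with over 40 N, if the wrist force passes 120 N, or if a joint passes its speed limit or range.

## Robot

A 6-joint arm with a two-finger parallel gripper is mounted at the origin on a cart in front of the work surface, level with it; the furniture and walls round the work are solid. World frame = base frame: x ahead of the robot, y to its left, z up, the work surface at z = 0. Lengths are in m, angles in degrees, forces in N, time in s.
With the tool pointing down it reaches from about 0.35 to 0.875 m from the base axis. Payload 4.2 kg.
Tool frame: the origin (TCP) lies at the very end of the fingers, on their centre line; the grasp point (between the pads) lies 19 mm behind it; z points along the fingers, y is the line along which they close (so a half turn about z gives the same grasp; the last joint's range is limited). The gripper opens to 87 mm and grips with 3 to 60 N. Pads are 19 mm wide; open, the fingers measure 117 mm over their backs; the gripper's body (75 mm by 190 mm) begins 51 mm behind the grasp point.
Start: joints at [89.817, 22.042, 0.453, 0, -68.411, -14.817], TCP at [0.162, 0.604, 0.223] pointing down, gripper open.
Joint ranges: [-179.83, 179.83], [-69.29, 118.12], [-61.27, 80.66], [-181.25, 117.63], [-171.15, -9.14], [-177.46, 177.46]. Speed limits (degrees/s): [159.86, 159.86, 180, 180, 180, 180].

## Interface

Orientations are given as a 3x3 rotation matrix whose columns are the frame's x, y, z axes.
In Python, from station import sense, cams, r gives the robot as it stands. The module is installed in compiled form; this text tells all that it offers.
- The arm moves only by the tool step_arm, never from a script. Its argument "targets" is text: rows parted by semicolons, each of 4 numbers parted by spaces: the shift along the tool's x, y, z in cm, then the turn about the tool's z in degrees. In form: x y z turn; .... A call has 1 to 12 rows; each row shifts and turns the commanded pose from where the row before left it, along the tool's axes as they then stand; what a row does not reach is not made up. A row lasts 1/12 s, in which the tool goes at most 41.7 mm and 7.16 degrees, less where a joint would pass 70% of its speed; a pose out of reach is approached as far as the arm can. A call with a gripper value outside its range is refused whole. "claw" is the finger opening in cm, from 0 to 8.7, set as the call begins (left out, the last holds). The fingers move at their own pace and stop on an object; the grip force is fixed at half the most. Time passes only in rows, so rows that do not move let the fingers close. It gives the time, the measured TCP pose, the force, the opening and the grip force at its end, in the units of the state.
- sense(): the state, without advancing time (a new reading comes with each control period).
- cams.capture(name): name is "side" or "top" or "wrist"; returns a dict with "frame" (480x640x3 uint8, blue, green, red), "vertical_fov" (degrees; the focal length in pixels is half the picture's height over the tangent of half this angle, whatever the lens; pixels are square), "cx", "cy" (the principal point, pixels), "eye" and "rotation" of the camera in the world; the wrist camera has in their place "tool_from_camera" (4x4, takes a point from camera to tool coordinates, whose origin is the TCP and whose axes are the flange's). Camera axes: x right, y down, z forward; pixel columns grow to the right and rows downward; lengths in m; the calibration is good to about 2 mm. A picture is of the moment at which its call begins: read the wrist's pose just before it. There is no depth.
- r.finish_job(): hands the job in; it is judged then, once.
The state is a dict: "time_s": time; "joints": joint angles; "joint_velocities": joint speeds; "effort": joint torques, N m; "tcp_pos": TCP position; "ee_rot": TCP orientation; "wrist_force": force on the tool from outside, world axes, zero at the start; "moment": the same for the moment, N m; "gripper_width": opening from 0.0 (shut) to 1.0 (fully open); "gripper_force": force on a finger pad.
Only numpy, scipy, OpenCV 4.12 (cv2) and the standard library are available. Lean on these libraries where they do the work, as an engineer would, in place of code of your own. Each camera call takes 0.05 s, during which the arm holds its last target. There are 200 camera calls.

## Working session

There is one attempt and no reset: what is moved stays moved. The work goes in short steps, Python scripts to look and compute and a tool call to move; the robot and the scene stay as the last step left them, time stands still between calls to the robot, and variables do not carry over. Pictures are saved under pics/ and viewed, at most 10 in all, crops included, and the job is handed in when it is done.

Besides the shell and the picture viewer there is one more tool, called as name(argument=value, ...), one argument or row to a line, values as JSON. step_arm: Moves the arm, as the interface text tells. Its arguments: {"type":"object","properties":{"targets":{"type":"string"},"claw":{"type":"number"}},"required":["targets"]}

```bash
mkdir -p pics; python3 - <<'E'
from station import sense,cams,r
import cv2,numpy as np
s=sense();print(s['time_s'],s['tcp_pos'],np.round(s['ee_rot'],4).tolist(),s['gripper_width'])
for n in('side','top'):
    c=cams.capture(n);cv2.imwrite(f'pics/{n}0.png',c['frame']);np.save(f'pics/{n}0.npy',c,allow_pickle=True)
    print(n,{k:np.round(v,4).tolist() for k,v in c.items() if k!='frame'})
E
```

```text
0.0 [0.16158418 0.60312231 0.22145274] [[0.9659, -0.259, -0.0005], [-0.259, -0.9659, -0.0021], [0.0001, 0.0022, -1.0]] 0.999477742094468
side {'vertical_fov': 43.6287, 'cx': 318.8253, 'cy': 240.7765, 'eye': [0.2233, -0.6343, 0.571], 'rotation': [[0.8972, -0.2153, 0.3855], [-0.4413, -0.4685, 0.7654], [0.0159, -0.8568, -0.5154]]}
top {'vertical_fov': 48.4163, 'cx': 317.3931, 'cy': 238.6787, 'eye': [0.4655, 0.0683, 1.0797], 'rotation': [[-0.0094, -0.9924, 0.1224], [-0.9999, 0.0079, -0.0125], [0.0114, -0.1225, -0.9924]]}
```

View pics/side0.png

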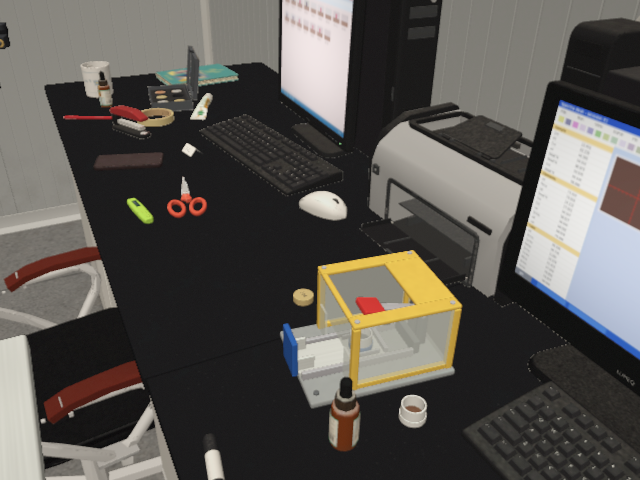

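View pics/top0.png

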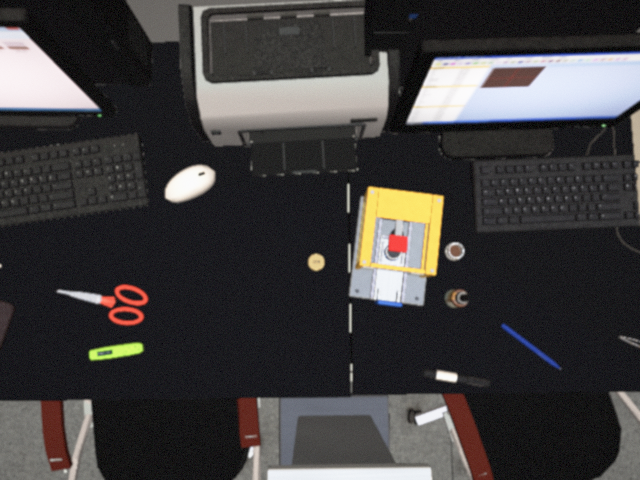

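The side view shows the press with its yellow guard at about (385,320), the blue push plate at (290,350) and the red pad at (368,305). In the top view the guard is at (402,232), the pad at (398,243), the push plate at (390,303), the bottle at (456,298), the cup at (455,251) and the disc at (316,262).

```bash
cat > h.py <<'E'
import numpy as np,cv2
def ray(c,px):
    f=240/np.tan(np.radians(c['vertical_fov']/2))
    d=np.array([(px[0]-c['cx'])/f,(px[1]-c['cy'])/f,1.]);return np.array(c['eye']),np.array(c['rotation'])@d
def onz(c,px,z):
    e,d=ray(c,px);return e+d*(z-e[2])/d[2]
def mask(c,lo,hi,box):
    h=cv2.cvtColor(c['frame'],cv2.COLOR_BGR2HSV);m=cv2.inRange(h,lo,hi);k=np.zeros_like(m);x0,y0,x1,y1=box;k[y0:y1,x0:x1]=m[y0:y1,x0:x1];return k
def big(m): return max(cv2.findContours(m,cv2.RETR_EXTERNAL,cv2.CHAIN_APPROX_NONE)[0],key=cv2.contourArea)
def cen(m):
    M=cv2.moments(m,True);return M['m10']/M['m00'],M['m01']/M['m00']
def tri(c1,p1,c2,p2):
    e,d=ray(c1,p1);g,k=ray(c2,p2);d/=np.linalg.norm(d);k/=np.linalg.norm(k)
    t=np.linalg.lstsq(np.c_[d,-k],g-e,rcond=None)[0];a,b=e+t[0]*d,g+t[1]*k;return (a+b)/2,np.linalg.norm(a-b)
E
python3 - <<'E'
from h import *
T=np.load('pics/top0.npy',allow_pickle=True).item();S=np.load('pics/side0.npy',allow_pickle=True).item()
y=mask(T,(20,100,100),(35,255,255),(340,170,460,290))
b=cv2.minAreaRect(big(y));print('yel',b)
for p in cv2.boxPoints(b): print(p,onz(T,p,.115).round(4))
rT=mask(T,(0,150,120),(8,255,255),(340,170,460,300))|mask(T,(172,150,120),(180,255,255),(340,170,460,300))
rb=cv2.minAreaRect(big(rT));print('red',rb,[onz(T,rb[0],z).round(4).tolist() for z in(.09,)])
bl=mask(T,(100,130,60),(125,255,255),(340,280,440,320));bb=cv2.minAreaRect(big(bl));print('blue',bb)
for p in cv2.boxPoints(bb): print(p,onz(T,p,.065).round(4))
rS=mask(S,(0,150,120),(8,255,255),(310,260,450,340))|mask(S,(172,150,120),(180,255,255),(310,260,450,340))
print('redS',cv2.boundingRect(rS)); print(tri(T,rb[0],S,cen(rS)))
bS=mask(S,(100,130,60),(125,255,255),(270,310,310,390));q=cv2.approxPolyDP(big(bS),3,True)[:,0];print('blueS',q.tolist(),[onz(S,p,.065).round(4).tolist() for p in q])
v=np.hstack([cv2.resize(T['frame'][170:320,340:480],None,fx=2.8,fy=2.8,interpolation=cv2.INTER_CUBIC),cv2.resize(S['frame'][240:400,265:470],None,fx=1.95,fy=2.625,interpolation=cv2.INTER_CUBIC)]);print(v.shape)
cv2.imwrite('pics/z0.png',v)
for n,p,z in(('bottle',(456,298),.06),('disc',(316,262),.01),('cup',(455,251),.02)):print(n,onz(T,p,z).round(3))
E
```

```text
yel ((400.9154052734375, 230.17694091796875), (80.49853515625, 80.99468231201172), 7.125016689300537)
[355.9539  265.36926] [ 0.5353 -0.0132  0.115 ]
[366.00003 185.00002] [ 0.6836 -0.0345  0.115 ]
[445.87692 194.98462] [ 0.6638 -0.1816  0.115 ]
[435.83078 275.35388] [ 0.5159 -0.1576  0.115 ]
red ((397.5, 242.5), (17.0, 17.0), 90.0) [[0.5792, -0.0939, 0.09]]
blue ((388.5136413574219, 303.8839416503906), (27.28243064880371, 4.673649787902832), 6.709837436676025)
[374.6928  304.61093] [ 0.4643 -0.0515  0.065 ]
[375.2389  299.96927] [ 0.473  -0.0528  0.065 ]
[402.33447 303.15695] [ 0.4666 -0.1039  0.065 ]
[401.7884 307.7986] [ 0.4579 -0.1026  0.065 ]
redS (356, 297, 29, 18)
(array([ 0.57635068, -0.09282155,  0.08670882]), np.float64(0.0071078453371249024))
blueS [[285, 323], [283, 355], [295, 376], [296, 343]] [[0.4671, -0.0547, 0.065], [0.4399, -0.1113, 0.065], [0.4383, -0.1512, 0.065], [0.4638, -0.0976, 0.065]]
(420, 792, 3)
bottle [ 0.475 -0.207  0.06 ]
disc [0.55  0.058 0.01 ]
cup [ 0.569 -0.22   0.02 ]
```

View pics/z0.png

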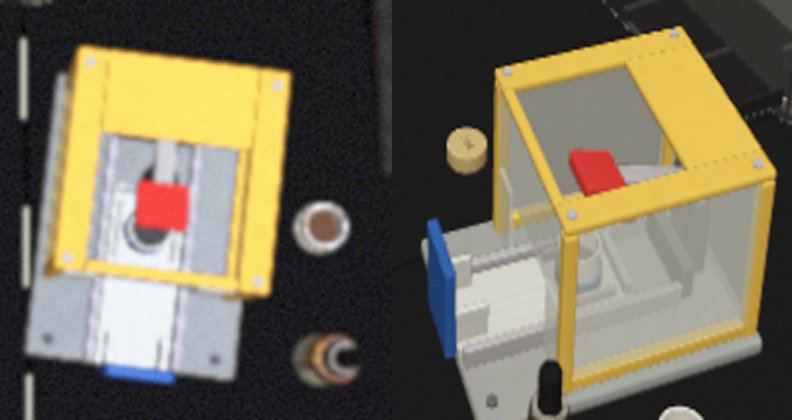

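The enlargement shows the guard's four corner screws at crop (90,62), (277,86), (68,257) and (257,282), with the red pad centred in the window. The push plate sticks out about 30 mm or more, and bottle and cup stand to the right. I'll use the screws and the known sizes to fix the press frame.

```bash
python3 - <<'E'
from h import *
T=np.load('pics/top0.npy',allow_pickle=True).item();S=np.load('pics/side0.npy',allow_pickle=True).item()
def fit(P,n):
    bl,br,fl,fr=P
    ux=((bl-fl)+(br-fr))[:2];uy=((bl-br)+(fl-fr))[:2]
    a=np.degrees(np.arctan2(ux[1],ux[0]));b=np.degrees(np.arctan2(-uy[0],uy[1]))
    c=sum(P)[:2]/4;t=np.radians((a+b)/2);o=c+.0015*np.array([np.cos(t),np.sin(t)])
    print(n,'yaws',a,b,'size',np.linalg.norm(ux)/2,np.linalg.norm(uy)/2,'origin',o);return o,t
sc=[(90,62),(277,86),(68,257),(257,282)]
o,t=fit([onz(T,(340+x/2.8-.3,170+y/2.8-.3),.115) for x,y in sc],'top')
ss=[(507,72),(675,34),(572,214),(758,164)] # side: bl? order fl.. mapping below
P={k:onz(S,(265+(x-392-0)/1.95,240+y/2.625),.115) for k,(x,y) in zip('LBFR',ss)}
# near-left=507,72 is front-left; 675,34 back-left; 572,214 front-right; 758,164 back-right
o2,t2=fit([P['B'],P['R'],P['L'],P['F']],'side')
for oo,tt in((o,t),(o2,t2),((o+o2)/2,(t+t2)/2)):
    R=np.array([[np.cos(tt),-np.sin(tt)],[np.sin(tt),np.cos(tt)]])
    q=lambda p:(R.T@(np.array(p)[:2]-oo)).round(4)
    print('pad',q(onz(T,(397.5,242.5),.09)),'pushface mid',q([.4611,-.07705]),'bottle',q((.475,-.207)),'home face world',(oo+R@[-.105,0]).round(4),'pad down',(oo+R@[-.025,0]).round(4),np.degrees(tt))
E
```

```text
top yaws -7.716716103008516 -7.9464076340062 size 0.12984449152731728 0.12365640915392109 origin [ 0.59937316 -0.09792249]
side yaws -8.001268625367132 -7.711837118155418 size 0.13002586303643598 0.12330050896007384 origin [ 0.59717907 -0.09438006]
pad [-0.0205  0.0013] pushface mid [-0.1398  0.0018] bottle [-0.1084 -0.125 ] home face world [ 0.4954 -0.0836] pad down [ 0.5746 -0.0945] -7.831561868507359
pad [-0.0179 -0.002 ] pushface mid [-0.1372 -0.0014] bottle [-0.1056 -0.1283] home face world [ 0.4932 -0.08  ] pad down [ 0.5724 -0.091 ] -7.856552871761275
pad [-0.0192 -0.0004] pushface mid [-0.1385  0.0002] bottle [-0.107  -0.1266] home face world [ 0.4943 -0.0818] pad down [ 0.5735 -0.0927] -7.844057370134316
```

step_arm(
  targets="0 0 0 -3.6; 0 0 0 -3.55; 1.75 3.17 0 0; 1.75 3.17 0 0; 1.75 3.17 0 0; 1.75 3.17 0 0; 1.75 3.17 0 0; 1.75 3.17 0 0; 1.75 3.17 0 0; 1.75 3.17 0 0; 1.75 3.17 0 0; 1.75 3.17 0 0",
  claw=0,
)

```text
time_s: 1.1
tcp_pos: [0.2918, 0.2638, 0.2223]
ee_rot: [[0.991, -0.136, -0.0], [-0.136, -0.991, -0.0], [-0.0, 0.0, -1.0]]
wrist_force: [0.8, -0.4, 0.2]
gripper_width: 0.174
gripper_force: 0.0
```

step_arm(
  targets="1.75 3.17 0 0; 1.75 3.17 0 0; 1.75 3.17 0 0; 1.75 3.17 0 0; 1.75 3.17 0 0; 1.75 3.17 0 0; 1.75 3.17 0 0; 1.75 3.17 0 0; 1.75 3.17 0 0; 1.75 3.17 0 0; 0 0 0 0; 0 0 0 0",
)

```text
time_s: 2.1
tcp_pos: [0.4216, -0.0739, 0.2218]
ee_rot: [[0.99, -0.141, -0.002], [-0.141, -0.99, -0.0], [-0.002, 0.0, -1.0]]
wrist_force: [-0.2, 1.1, -0.1]
gripper_width: 0.008
gripper_force: 0.0
```

```bash
cat > w.py <<'E'
from station import sense,cams
from h import *
O=np.array([.5983,-.0962]);t=np.radians(-7.85);R=np.array([[np.cos(t),-np.sin(t)],[np.sin(t),np.cos(t)]])
def pr():
    s=sense();p=np.array(s['tcp_pos']);e=np.array(s['ee_rot'])
    print('t',s['time_s'],'tcp',p.round(4),'press',(R.T@(p[:2]-O)).round(4),'yaw',np.degrees(np.arctan2(e[1,0],e[0,0])).round(2),'z',e[:,2].round(4),'F',np.round(s['wrist_force'],2),'w',s['gripper_width']);return s
E
python3 - <<'E'
from w import *
s=pr();c=cams.capture('wrist');cv2.imwrite('pics/w1.png',c['frame']);print(c['tool_from_camera'].round(4).tolist(),c['vertical_fov'],c['cx'],c['cy'])
E
```

```text
t 2.1 tcp [ 0.4216 -0.0739  0.2218] press [-0.1781 -0.0021] yaw -8.13 z [-1.8e-03 -1.0e-04 -1.0e+00] F [-0.21  1.05 -0.09] w 0.008234470599320417
[[0.0004, -0.9579, -0.2871, 0.0793], [1.0, 0.0005, -0.0002, -0.0007], [0.0003, -0.2871, 0.9579, -0.1623], [0.0, 0.0, 0.0, 1.0]] 60.29643900910094 318.04834635390154 241.92251371387405
```

View pics/w1.png

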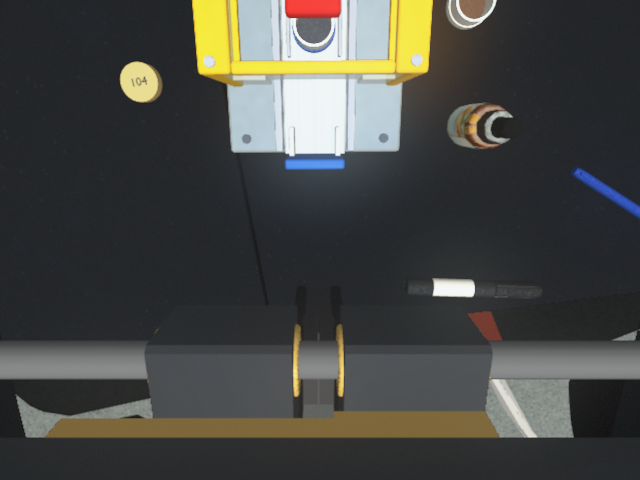

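The wrist view shows the plate's top edge at about (285–344, 158–169), the front guard screws at (208,61) and (417,61), and the shut fingers near (318,330). I'll cross-check the frame from here.

```bash
cat >> w.py <<'E'
def wcam(name):
    s=sense();c=cams.capture('wrist');X=np.eye(4);X[:3,:3]=s['ee_rot'];X[:3,3]=s['tcp_pos'];M=X@np.array(c['tool_from_camera'])
    c['eye']=M[:3,3];c['rotation']=M[:3,:3];cv2.imwrite('pics/'+name,c['frame']);return c
q=lambda p:(R.T@(np.array(p)[:2]-O)).round(4)
E
python3 - <<'E'
from w import *
c=wcam('w2.png')
b=big(mask(c,(100,130,60),(125,255,255),(260,140,370,190)));x,y,w,h=cv2.boundingRect(b);print(x,y,w,h)
for p in((x-.5,y+h-.5),(x+w-.5,y+h-.5)):print('edge',q(onz(c,p,.065)))
for p in((208,61),(417,61)):print('screw',q(onz(c,p,.115)))
m=mask(c,(0,150,120),(8,255,255),(260,0,370,30));print('pad px',cv2.boundingRect(m),'front edge mid',[q(onz(c,(313,cv2.boundingRect(m)[3]-.5),z)) for z in(.08,.09)])
E
```

```text
286 156 60 13
edge [-0.1363  0.0245]
edge [-0.1364 -0.0214]
screw [-0.0663  0.0656]
screw [-0.0666 -0.06  ]
pad px (288, 0, 55, 17) front edge mid [array([-0.0351,  0.0027]), array([-0.0372,  0.0026])]
```

step_arm(
  targets="0 -0.3 2.5 0.2; 0 0 2.5 0; 0 0 2.5 0; 0 0 2.5 0; 0 0 2.5 0; 0 0 2.2 0; 0 0 1.2 0; 0 0 1.0 0; 0 0 0.5 0; 0 0 0 0; 0 0 0 0",
)

```text
time_s: 3.12
tcp_pos: [0.4225, -0.0684, 0.0489]
ee_rot: [[0.99, -0.138, 0.0], [-0.138, -0.99, -0.0], [0.0, -0.0, -1.0]]
wrist_force: [-0.6, -0.3, 0.0]
gripper_width: 0.005
gripper_force: 0.0
```

```bash
python3 -c "
from w import *
pr()"
```

```text
t 3.1167 tcp [ 0.4225 -0.0684  0.0489] press [-0.1779  0.0036] yaw -7.93 z [ 5.e-04 -0.e+00 -1.e+00] F [-0.6  -0.27  0.03] w 0.005426809569947711
```

step_arm(
  targets="0.5 0.2 -0.4 0; 0.5 0 0 0; 0.5 0 0 0; 0.5 0 0 0; 0.4 0 0 0; 0.3 0 0 0; 0.3 0 0 0; 0.3 0 0 0; 0.3 0 0 0; 0.3 0 0 0; 0.3 0 0 0; 0 0 0 0",
)

```text
time_s: 4.12
tcp_pos: [0.4642, -0.0771, 0.0524]
ee_rot: [[0.99, -0.14, 0.0], [-0.14, -0.99, -0.0], [0.0, 0.0, -1.0]]
wrist_force: [-1.7, 0.5, -0.7]
gripper_width: 0.009
gripper_force: 0.3
```

```bash
python3 -c "
from w import *
pr()"
```

```text
t 4.1167 tcp [ 0.4642 -0.0771  0.0524] press [-0.1354  0.0006] yaw -8.05 z [ 4.e-04 -1.e-04 -1.e+00] F [-1.7   0.52 -0.68] w 0.009087699156602189
```

step_arm(
  targets="0.3 0 0 0; 0.3 0 0 0; 0.3 0 0 0; 0.3 0 0 0; 0.2 0 0 0; 0.2 0 0 0; 0.1 0 0 0; 0.1 0 0 0; 0 0 0 0",
)

```text
time_s: 4.87
tcp_pos: [0.4816, -0.0796, 0.0526]
ee_rot: [[0.99, -0.14, 0.0], [-0.14, -0.99, -0.0], [0.0, -0.0, -1.0]]
wrist_force: [-1.0, -0.6, -0.4]
gripper_width: 0.005
gripper_force: 0.6
```

step_arm(
  targets="0.1 0 0 0; 0.1 0 0 0; 0 0 0 0",
)

```text
time_s: 5.12
tcp_pos: [0.4836, -0.0799, 0.0526]
ee_rot: [[0.99, -0.14, 0.0], [-0.14, -0.99, 0.0], [0.0, -0.0, -1.0]]
wrist_force: [-1.2, -0.4, -0.9]
gripper_width: 0.009
gripper_force: 0.6
```

```bash
python3 - <<'E'
from w import *
pr()
c=cams.capture('side');cv2.imwrite('pics/s2.png',cv2.resize(c['frame'][240:400,255:470],None,fx=3.5,fy=3.5,interpolation=cv2.INTER_CUBIC))
E
```

```text
t 5.1167 tcp [ 0.4836 -0.0799  0.0526] press [-0.1158  0.0005] yaw -8.05 z [ 4.e-04  0.e+00 -1.e+00] F [-1.2  -0.35 -0.93] w 0.00883629537182249
```

View pics/s2.png

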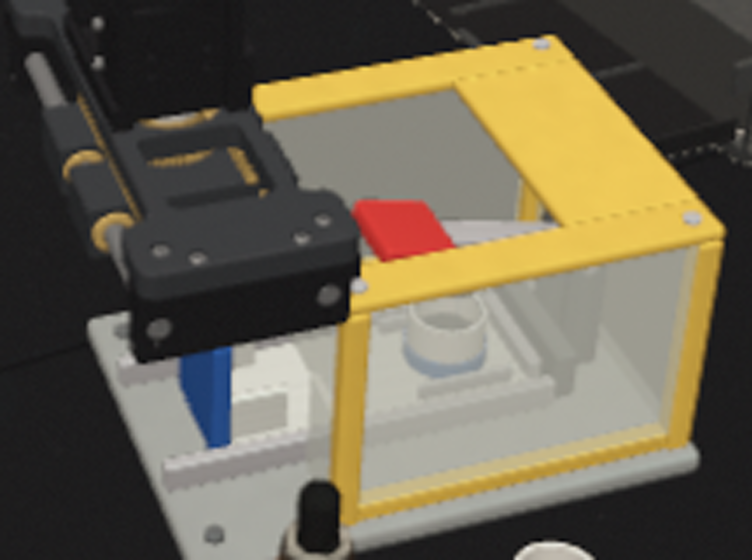

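The carrier has moved in with the fingertips on the plate. The gripper body's edge is right by the guard's front top rail at about (355,290), so I'll raise the tool slightly for margin and finish in small steps.

step_arm(
  targets="0 0 -0.25 0; 0.1 0 0 0; 0 0 0 0",
)

```text
time_s: 5.42
tcp_pos: [0.4845, -0.08, 0.0554]
ee_rot: [[0.99, -0.14, 0.0], [-0.14, -0.99, -0.0], [0.0, 0.0, -1.0]]
wrist_force: [-1.9, -0.2, 1.6]
gripper_width: 0.003
gripper_force: 1.1
```

step_arm(
  targets="0.1 0 0 0; 0 0 0 0",
)

```text
time_s: 5.58
tcp_pos: [0.4853, -0.0802, 0.0552]
ee_rot: [[0.99, -0.14, -0.0], [-0.14, -0.99, -0.0], [-0.0, 0.0, -1.0]]
wrist_force: [-2.5, 0.9, 1.6]
gripper_width: 0.005
gripper_force: 1.2
```

step_arm(
  targets="0.1 0 0 0; 0 0 0 0",
)

```text
time_s: 5.75
tcp_pos: [0.4857, -0.0803, 0.055]
ee_rot: [[0.99, -0.14, -0.002], [-0.14, -0.99, -0.0], [-0.002, 0.0, -1.0]]
wrist_force: [-3.8, 1.3, 3.0]
gripper_width: 0.003
gripper_force: 2.2
```

step_arm(
  targets="0.1 0 0 0; 0 0 0 0",
)

```text
time_s: 5.92
tcp_pos: [0.4857, -0.0805, 0.0548]
ee_rot: [[0.99, -0.141, -0.004], [-0.141, -0.99, -0.0], [-0.004, 0.001, -1.0]]
wrist_force: [-6.2, 2.5, 4.4]
gripper_width: 0.007
gripper_force: 3.1
```

step_arm(
  targets="0.1 0 0 0; 0 0 0 0",
)

```text
time_s: 6.08
tcp_pos: [0.4857, -0.0806, 0.0546]
ee_rot: [[0.99, -0.141, -0.006], [-0.141, -0.99, -0.0], [-0.006, 0.001, -1.0]]
wrist_force: [-7.5, 3.0, 5.7]
gripper_width: 0.006
gripper_force: 4.0
```

step_arm(
  targets="0.1 0 0 0; 0 0 0 0",
)

```text
time_s: 6.25
tcp_pos: [0.4857, -0.0808, 0.0545]
ee_rot: [[0.99, -0.141, -0.008], [-0.141, -0.99, -0.0], [-0.008, 0.001, -1.0]]
wrist_force: [-10.1, 2.4, 7.8]
gripper_width: 0.004
gripper_force: 4.9
```

step_arm(
  targets="-0.5 0 0 0; -1.5 0 0 0; -2.5 0 0 0; -1.5 0 -2.5 0; 0 0 -3.5 0; 0 0 -3.5 0; 0 0 -3.5 0; 0 0 -3.5 0; 0 0 0 0; 0 0 0 0",
)

```text
time_s: 7.08
tcp_pos: [0.4324, -0.0719, 0.2226]
ee_rot: [[0.99, -0.14, 0.009], [-0.14, -0.99, 0.001], [0.009, -0.003, -1.0]]
wrist_force: [-1.1, -0.8, -1.0]
gripper_width: 0.008
gripper_force: 0.0
```

```bash
python3 - <<'E'
from w import *
pr()
c=wcam('w3.png')
b=big(mask(c,(100,130,60),(125,255,255),(260,90,390,190)));x,y,w,h=cv2.boundingRect(b);print(x,y,w,h)
for p in((x-.5,y+h-.5),(x+w-.5,y+h-.5)):print('edge',q(onz(c,p,.065)))
T=cams.capture('top');bb=cv2.minAreaRect(big(mask(T,(100,130,60),(125,255,255),(340,270,440,320))));print(bb)
for p in cv2.boxPoints(bb): print(q(onz(T,p,.065)))
cv2.imwrite('pics/c3.png',np.hstack([cv2.resize(c['frame'],(400,300)),cv2.resize(T['frame'][170:320,340:490],(400,400))[:300]]))
S=cams.capture('side');cv2.imwrite('pics/s3.png',cv2.resize(S['frame'][230:450,250:470],None,fx=2.7,fy=2.7,interpolation=cv2.INTER_CUBIC))
E
```

```text
t 7.0833 tcp [ 0.4324 -0.0719  0.2226] press [-0.1677  0.0014] yaw -8.04 z [ 0.0091  0.0015 -1.    ] F [-1.07 -0.76 -0.96] w 0.007691860640270889
291 129 60 10
edge [-0.1017  0.0232]
edge [-0.1018 -0.022 ]
((390.53076171875, 285.2538757324219), (23.194496154785156, 3.348937749862671), 7.125016689300537)
[-0.102   0.0223]
[-0.0957  0.0222]
[-0.0955 -0.0218]
[-0.1018 -0.0217]
```

View pics/s3.png

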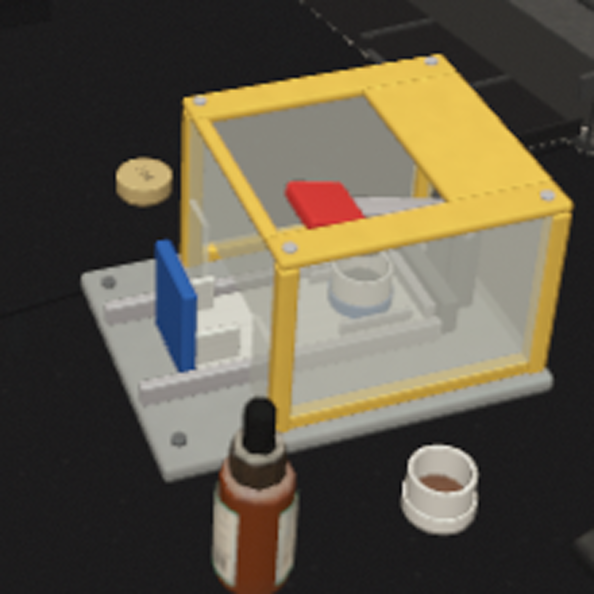

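The picture shows the carrier home: the cup sits under the pad, the push plate is at (178,305) about 30 mm before the guard, and bottle, cup and disc are undisturbed. The measured face at press x of about -0.102 agrees with the firm stop felt. Next, the lever.

step_arm(
  targets="2.4 0 0 0; 2.4 0 0 0; 2.4 0 0 0; 2.4 0 0 0; 2.4 0 0 0; 1.6 0 0 0; 0.8 0 0 0; 0 0 0 0; 0 0 0 0",
)

```text
time_s: 7.98
tcp_pos: [0.5717, -0.0925, 0.2185]
ee_rot: [[0.99, -0.14, -0.003], [-0.14, -0.99, -0.0], [-0.003, 0.0, -1.0]]
wrist_force: [-0.6, 0.1, 1.1]
gripper_width: 0.005
gripper_force: 0.0
```

```bash
python3 - <<'E'
from w import *
pr()
c=wcam('w4.png')
m=mask(c,(0,150,120),(8,255,255),(150,200,500,480))
x,y,w,h=cv2.boundingRect(m);print('pad px',x,y,w,h,[q(onz(c,(x+w/2,y+h/2),z)) for z in(.085,.092)])
E
```

```text
t 7.9833 tcp [ 0.5717 -0.0925  0.2185] press [-0.0269  0.0001] yaw -8.07 z [-0.003 -0.    -1.   ] F [-0.59  0.08  1.07] w 0.0052798538284599345
pad px 294 200 47 42 [array([-0.0206,  0.0011]), array([-0.0188,  0.0011])]
```

View pics/w4.png

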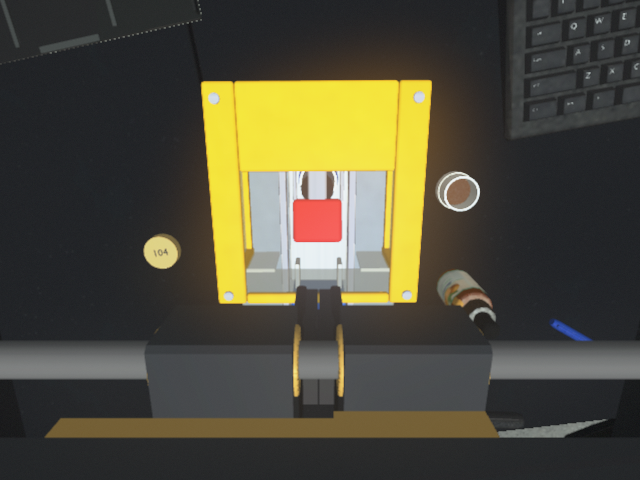

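The pad is centred in the window at (317,220), about 6 mm ahead of the tool, and the gripper is aligned with the guard. I descend through the window.

step_arm(
  targets="0.3 0 1 0; 0 0 2 0; 0 0 2 0; 0 0 2 0; 0 0 2 0; 0 0 1.5 0; 0 0 0.6 0; 0 0 0 0; 0 0 0 0",
)

```text
time_s: 8.78
tcp_pos: [0.5755, -0.0929, 0.1095]
ee_rot: [[0.99, -0.14, 0.001], [-0.14, -0.99, -0.0], [0.001, 0.0, -1.0]]
wrist_force: [0.3, -0.5, 0.2]
gripper_width: 0.003
gripper_force: 0.0
```

step_arm(
  targets="0 0 0.3 0; 0 0 0.3 0; 0 0 0.3 0; 0 0 0.3 0; 0 0 0.3 0; 0 0 0.3 0; 0 0 0.3 0; 0 0 0 0",
)

```text
time_s: 9.45
tcp_pos: [0.5751, -0.0929, 0.088]
ee_rot: [[0.99, -0.14, -0.001], [-0.14, -0.99, -0.0], [-0.001, 0.0, -1.0]]
wrist_force: [0.2, -0.4, 1.8]
gripper_width: 0.007
gripper_force: 0.8
```

step_arm(
  targets="0 0 0.2 0; 0 0 0.2 0; 0 0 0.2 0; 0 0 0.2 0; 0 0 0.2 0; 0 0 0.2 0; 0 0 0.2 0; 0 0 0 0",
)

```text
time_s: 10.12
tcp_pos: [0.5745, -0.093, 0.0739]
ee_rot: [[0.99, -0.14, -0.002], [-0.14, -0.99, -0.0], [-0.002, 0.0, -1.0]]
wrist_force: [-1.2, 0.1, 2.2]
gripper_width: 0.003
gripper_force: 1.3
```

step_arm(
  targets="0 0 0.2 0; 0 0 0.1 0; 0 0 0 0",
)

```text
time_s: 10.37
tcp_pos: [0.5747, -0.093, 0.0709]
ee_rot: [[0.99, -0.14, -0.002], [-0.14, -0.99, -0.0], [-0.002, 0.0, -1.0]]
wrist_force: [-1.9, -0.8, 3.2]
gripper_width: 0.006
gripper_force: 1.7
```

step_arm(
  targets="0 0 0.1 0; 0 0 0.1 0; 0 0 0 0",
)

```text
time_s: 10.62
tcp_pos: [0.5749, -0.093, 0.0703]
ee_rot: [[0.99, -0.14, -0.001], [-0.14, -0.99, -0.0], [-0.001, 0.001, -1.0]]
wrist_force: [-5.9, 1.0, 10.8]
gripper_width: 0.006
gripper_force: 5.4
```

step_arm(
  targets="0 0 0.1 0; 0 0 0.1 0; 0 0 0 0",
)

```text
time_s: 10.87
tcp_pos: [0.575, -0.093, 0.07]
ee_rot: [[0.99, -0.139, -0.001], [-0.139, -0.99, -0.001], [-0.001, 0.001, -1.0]]
wrist_force: [-9.8, 2.3, 20.5]
gripper_width: 0.003
gripper_force: 9.9
```

step_arm(
  targets="0 0 0.1 0; 0 0 0 0; 0 0 0 0",
)

```text
time_s: 11.12
tcp_pos: [0.575, -0.093, 0.0699]
ee_rot: [[0.99, -0.139, -0.0], [-0.139, -0.99, -0.001], [-0.0, 0.001, -1.0]]
wrist_force: [-10.4, 4.0, 23.3]
gripper_width: 0.003
gripper_force: 12.0
```

The pad is on its stop: z = 0.0699 with the force rising to 23 N. I withdraw straight up, then back off.

step_arm(
  targets="0 0 -0.5 0; 0 0 -1 0; 0 0 -2 0; 0 0 -2.5 0; 0 0 -2.5 0; 0 0 -2.5 0; 0 0 -2.5 0; 0 0 -2 0; 0 0 0 0",
)

```text
time_s: 11.87
tcp_pos: [0.5788, -0.0931, 0.2264]
ee_rot: [[0.99, -0.139, 0.011], [-0.139, -0.99, -0.001], [0.011, -0.001, -1.0]]
wrist_force: [1.0, -0.4, 0.9]
gripper_width: 0.005
gripper_force: 0.0
```

step_arm(
  targets="-2 0 0 0; -3 0 0 0; -3 0 0 0; -3 0 0 0; -3 0 0 0; -1.5 0 0 0; 0 0 0 0; 0 0 0 0; 0 0 0 0",
)

```text
time_s: 12.62
tcp_pos: [0.4231, -0.0711, 0.2212]
ee_rot: [[0.99, -0.14, 0.001], [-0.14, -0.99, 0.0], [0.001, -0.0, -1.0]]
wrist_force: [0.4, 0.1, 0.7]
gripper_width: 0.009
gripper_force: 0.0
```

```bash
python3 - <<'E'
from w import *
pr()
T=cams.capture('top');S=cams.capture('side')
mT=mask(T,(0,150,120),(8,255,255),(340,170,460,300));mS=mask(S,(0,150,120),(8,255,255),(310,260,450,340))
rb=cv2.minAreaRect(big(mT));print(rb[:2],cv2.boundingRect(mS))
print([(q(onz(T,rb[0],.07)))],tri(T,rb[0],S,cen(mS)))
bb=cv2.minAreaRect(big(mask(T,(100,130,60),(125,255,255),(340,270,440,320))))
for p in cv2.boxPoints(bb): print(q(onz(T,p,.065)))
cv2.imwrite('pics/s5.png',cv2.resize(S['frame'][230:450,250:470],None,fx=2.7,fy=2.7,interpolation=cv2.INTER_CUBIC))
E
```

```text
t 12.6167 tcp [ 0.4231 -0.0711  0.2212] press [-0.177  0.001] yaw -8.04 z [ 0.0013  0.     -1.    ] F [0.41 0.09 0.71] w 0.008786037942975134
((396.1799621582031, 244.739990234375), (17.819091796875, 15.839193344116211)) (354, 307, 23, 10)
[array([-0.0211, -0.0012])] (array([ 0.57222544, -0.0913446 ,  0.07694661]), np.float64(0.009276361386769467))
[-0.1022  0.0223]
[-0.0959  0.0222]
[-0.0957 -0.0218]
[-0.1021 -0.0217]
```

View pics/s5.png

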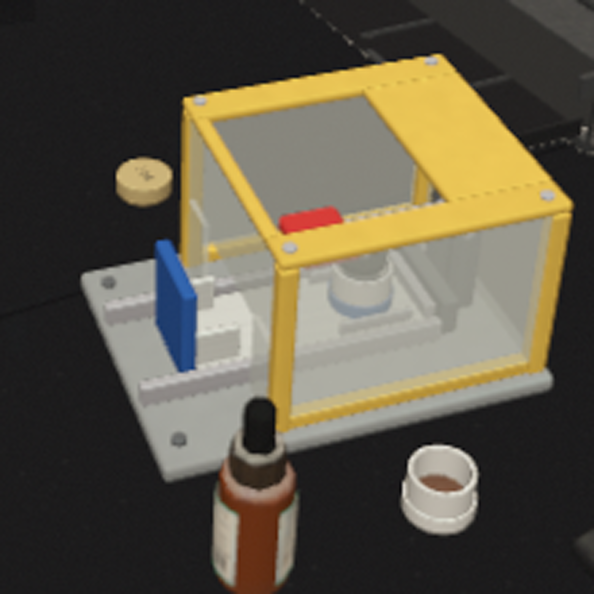

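The pad is now low and level at (312,220), the carrier is still home and the bystanders have not moved. I'm handing in.

```bash
python3 -c "
from station import r
print(r.finish_job())"
```

```text
the job is handed in; nothing more can be done
None
```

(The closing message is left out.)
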